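# Lock the last stud of a lamp unit's service cover

## Task

The service cover on top of the microscope's lamp power unit is closed, but one of its two sprung wing studs is still undone: it stands higher, with its wing crossways to the line between the two studs. Push that stud in against its spring, keep it pushed in and turn it a quarter turn clockwise (seen from above) until it locks, then let go of it. Leave the other stud, which is already locked, as it is.

Things in the scene. Friction and masses are not known exactly. Their poses are not given: they have to be found in the camera images.
- loose_wing (a point): Centre (half-way up) of the undone stud's black wing: an upright bar 40 mm long (own x), 11 mm thick (y), 26 mm tall (z up); pinch it across the 11 mm. It stands on a steel flange 36 mm across, whose top is 13 mm below this point and whose underside is 18 mm above the cover while undone; fingertips may press on the flange. The point sinks and turns with the stud.
- loose_press (a joint): How far the undone stud is pushed straight down, m: 0 as it stands, 0.016 at its stop. The spring pushes back with 3 N at 0 and 10.5 N at the stop. Until it is in by 0.009 to 0.010 a catch blocks the turn: push to about 0.013 and hold it there while turning. Once locked, the spring lifts it back to about 0.006 and no further.
- loose_turn (a joint): Turn of the undone stud, rad, growing clockwise seen from above: 0 to 0.08 at the start, stop at 1.6. From about 1.2 on it is past the catch; let up there, it rises 4 mm into its seat and cannot turn back. About 1.4 is a good aim. It turns easily (0.02 N m).
- fast_wing (a point): Centre of the wing of the other, identical stud, already locked: 6 mm lower, wing along the box's length. Leave it alone. Both studs stand on the aluminium cover of a white box (180 x 280 mm, 75 mm high, fixed), 190 mm apart along its length; either place may hold the undone one, whose wing lies across the box.

How it is judged:
By the outcome, as a careful person would: the job done as asked, in the order asked, and still so for the second after the job is handed in, with the robot touching nothing.
It also fails if it takes over 29 s, if anything falls off the work surface, if the arm or the gripper's body presses on something with over 40 N, if the wrist force passes 120 N, or if a joint passes its speed limit or range.

## Robot

A 6-joint arm with a two-finger parallel gripper is mounted at the origin on the work surface. World frame = base frame: x ahead of the robot, y to its left, z up, the work surface at z = 0. Lengths are in m, angles in rad, forces in N, time in s.
With the tool pointing down it reaches from about 0.35 to 0.8 m from the base axis. Payload 7.3 kg.
Tool frame: the origin (TCP) lies midway between the tips of the shut fingers; the grasp point (between the pads) lies 19 mm behind it (grip_depth is the distance from the TCP to the grasp point, in m); z points along the fingers, y is the line along which they close (so a half turn about z gives the same grasp; the last joint's range is limited). The gripper opens to 85 mm and grips with 20 to 120 N. Pads are 22 mm wide; open, the fingers measure 114 mm over their backs; the gripper's body (76 mm by 85 mm) begins 54 mm behind the grasp point. The pads swing forward as they close: fully open they stand 13 mm farther back than shut.
Start: joints at [1.128, 0.342, 1.524, -0, 1.275, -0.146], TCP at [0.154, 0.502, 0.231] pointing down, gripper open.
Joint ranges: [-2.53, 2.53], [-0.77, 2.02], [0.04, 2.7], [-1, 4.14], [0.28, 2.66], [-3.11, 3.11]. Speed limits (rad/s): [2.57, 2.57, 3.14, 3.14, 3.14, 3.14].

## Interface

Orientations are given as a unit quaternion [x, y, z, w].
In Python, from rig import get_state, grab_frame, get_calibration, job_done, spot_in, cut_out, grip_depth gives the robot as it stands. The module is installed in compiled form; this text tells all that it offers.
- The arm moves only by the shell command python3 -m handwheel 'ROWS' [FORCE]. ROWS is JSON, a list that holds one entry, the list of rows, each a list of 5 numbers: the shift along the world's x, y, z in mm, then the turn about the world's z in degrees, then the opening, from 0 (shut) to 1 (fully open). A call has 1 to 12 rows; each row is the pose to reach, as a shift and turn from the pose commanded when the call began; what a row does not reach only later rows make up. A row lasts 1/10 s, in which the tool goes at most 50 mm and 8.59 degrees, less where a joint would pass 70% of its speed; a pose out of reach is approached as far as the arm can. A call with a gripper value outside its range is refused whole. The fingers move at their own pace and stop on an object; FORCE is the grip in N (left out, the last holds). Time passes only in rows, so rows that repeat a pose let the fingers close. It gives the time, the measured TCP pose, the force, the opening and the grip force at its end, in the units of the state.
- get_state(): the state, without advancing time (a new reading comes with each control period).
- grab_frame(name): name is "scene" or "top" or "wrist"; returns (picture, depth): 400x640x3 uint8, red, green, blue; 400x640 float32, m along the optical axis (not along the pixel's ray), 0 where there is no reading.
- get_calibration(name): a dict with "fx", "fy", "cx", "cy" (pixels), "extrinsics" (4x4, takes a point from camera to world coordinates). Camera axes: x right, y down, z forward; pixel columns grow to the right and rows downward; lengths in m; the calibration is good to about 2 mm. A picture is of the moment at which its call begins: read the wrist's pose just before it. get_calibration takes no time and is no camera call; for the wrist camera it gives the pose at the moment of the call.
- job_done(): hands the job in; it is judged then, once.
Trained networks look in the newest picture that a camera, given by its name, has taken for a name from the list of things; names that differ only in an ending like _2 or _b are one class to them, and where a whole thing is asked for, a point or a joint stands for the part that bears it (a point fixed in the world has none). Each returns a list of dicts, best first, with "conf" (0 to 1); they miss things now and then, are a little off and sometimes report something else, mostly with a low value. They report only what shows in the picture. A call takes as long as a camera call.
- spot_in(name, camera): "at" ([row, column] in pixels, amid what is visible of it).
- cut_out(name, camera): "mask" (400x640 bool, what is visible of it) and "at" ([row, column] in pixels, amid what is visible of it).
The state is a dict: "clock": time; "qpos": joint angles; "qvel": joint speeds; "effort": joint torques, N m; "tool_pos": TCP position; "orientation": TCP orientation; "force": force on the tool from outside, world axes, zero at the start; "ft_torque": the same for the moment, N m; "grip_width": opening from 0.0 (shut) to 1.0 (fully open); "grasp_force": force on a finger pad.
Only numpy, scipy, OpenCV 4.12 (cv2) and the standard library are available. Lean on these libraries where they do the work, as an engineer would, in place of code of your own. Each camera call takes 0.05 s, during which the arm holds its last target. There are 200 camera calls.

## Working session

There is one attempt and no reset: what is moved stays moved. The work goes in short steps, Python scripts to look and compute and a shell command to move; the robot and the scene stay as the last step left them, time stands still between calls to the robot, and variables do not carry over. Pictures are saved under pics/ and viewed, at most 10 in all, crops included, and the job is handed in when it is done.

```bash
mkdir -p pics; cat > h.py <<'E'
import numpy as np, cv2
from rig import *
def look(cam,names,fn=None):
    c=get_calibration(cam); p,d=grab_frame(cam)
    T=np.array(c["extrinsics"])
    out=p[:,:,::-1].copy()
    for n in names:
        for r in cut_out(n,cam)[:2]:
            m=r["mask"]&(d>0); v,u=np.nonzero(m); z=d[m]
            P=np.c_[(u-c["cx"])*z/c["fx"],(v-c["cy"])*z/c["fy"],z]@T[:3,:3].T+T[:3,3]
            if not len(P): continue
            top=P[P[:,2]>np.percentile(P[:,2],95)-0.004]
            rc=cv2.minAreaRect((top[:,:2]*1000).astype(np.float32))
            print(cam,n,round(r["conf"],2),np.round(r["at"]),"med",np.median(P,0).round(4),"zmax",np.percentile(P[:,2],95).round(4),"toprect",np.round(rc[0],1),np.round(rc[1],1),round(rc[2],1),len(top))
            cv2.circle(out,(int(r["at"][1]),int(r["at"][0])),3,(0,0,255),-1)
    if fn: cv2.imwrite("pics/"+fn,out)
E
python3 - <<'E'
from h import *
s=get_state(); print(s["clock"],s["tool_pos"],s["orientation"],grip_depth)
look("top",["loose_wing","fast_wing"],"top1.png")
look("scene",["loose_wing","fast_wing"],"sc1.png")
E
```

```text
0.0 [0.15335007 0.50169386 0.23063701] [ 1.47852131e-01  9.89009193e-01 -7.17209278e-04 -2.23320798e-04] 0.0187
top loose_wing 0.86 [194. 243.] med [0.579  0.1655 0.1049] zmax 0.1227 toprect [579.5 168.6] [39.7 10.8] 8.9 140
top fast_wing 0.88 [171. 347.] med [ 0.6158 -0.0171  0.0998] zmax 0.1172 toprect [619.2 -16.6] [10.9 38.7] 14.0 132
scene loose_wing 0.68 [201. 399.] med [0.5868 0.1665 0.1078] zmax 0.1228 toprect [582.5 169.7] [40.4 11. ] 12.4 122
scene fast_wing 0.82 [233. 289.] med [ 0.6263 -0.0146  0.1033] zmax 0.1173 toprect [622.2 -15.2] [12.  39.8] 13.1 164
```

View pics/top1.png

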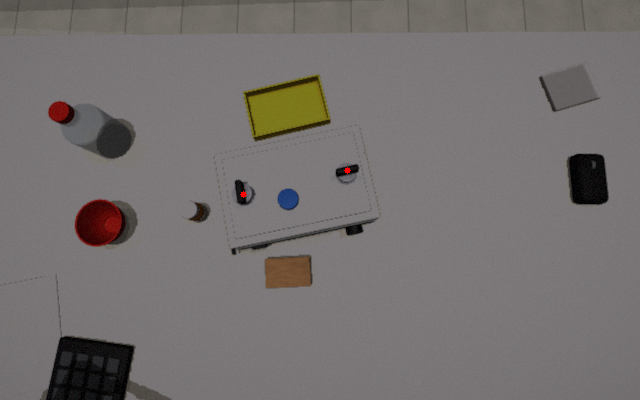

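View pics/sc1.png

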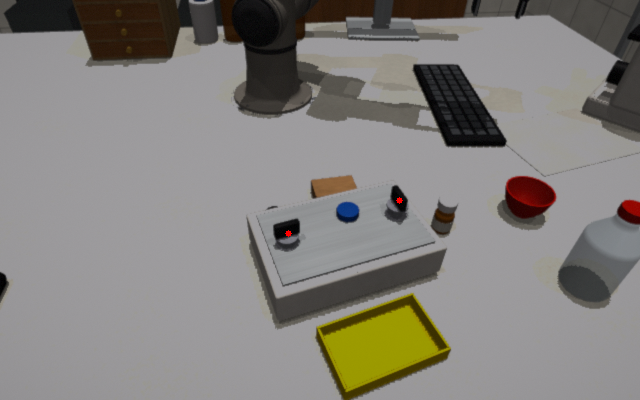

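The undone stud is at top-picture px (194,243), about (0.581, 0.169), wing top z≈0.123 and wing ≈11° from +x. The locked one at (171,347) is 6 mm lower, and their spacing of about 189 mm fits. Now moving above the undone stud.

```bash
python3 -m handwheel '[[[40,-31,0,3,0.5],[80,-62,0,6,0.5],[120,-93,0,9,0.5],[160,-124,0,12,0.5],[200,-155,0,15,0.5],[240,-186,0,18,0.5],[280,-217,0,21,0.5],[320,-248,0,24,0.5],[360,-279,0,27,0.5],[400,-310,0,27.5,0.5],[427,-333,0,27.5,0.5],[427,-333,0,27.5,0.5]]]' 40
python3 -m handwheel '[[[0,0,0,0,0.5],[0,0,0,0,0.5]]]'
python3 - <<'E'
from h import *
s=get_state(); print(s["clock"],s["tool_pos"],s["orientation"],s["qpos"])
look("wrist",["loose_wing"],"w1.png")
look("top",["loose_wing"])
E
```

```text
clock: 1.5
tool_pos: [0.5838, 0.165, 0.2303]
orientation: [-0.089, 0.996, -0.001, 0.0]
force: [-0.5, 0.7, -0.1]
grip_width: 0.502
grasp_force: 0.0
clock: 1.7
tool_pos: [0.5797, 0.1698, 0.2312]
orientation: [-0.092, 0.996, 0.0, -0.0]
force: [-0.4, -0.4, -0.2]
grip_width: 0.502
grasp_force: 0.0
1.7 [0.57968709 0.16982375 0.23122368] [-9.18307635e-02  9.95774533e-01  2.00229907e-04 -3.87686502e-04] [ 1.57928512e-01  4.89410473e-01  1.29233709e+00  4.60845553e-04
  1.36059240e+00 -1.59688480e+00]
wrist loose_wing 0.98 [188. 323.] med [0.5785 0.1686 0.0993] zmax 0.124 toprect [579.7 169. ] [38.  10.5] 10.7 613
top loose_wing 0.76 [196. 245.] med [0.5777 0.1648 0.1028] zmax 0.1229 toprect [579.7 162.9] [33.6 30.3] 28.5 121
```

View pics/w1.png

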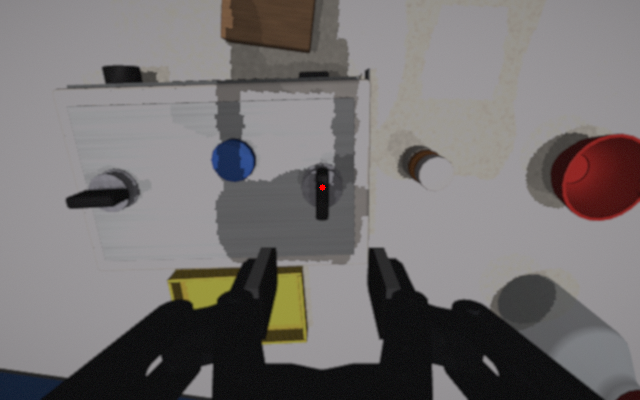

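The wrist picture shows the wing upright at px (188,323), between the fingers. It measures (0.5797, 0.1690), angle 10.7°, top z 0.1235, so the tool is already aligned. Descend and grip.

```bash
python3 -m handwheel '[[[0,-1,-40,0,0.4],[0,-1,-80,0,0.4],[0,-1,-110,0,0.4],[0,-1,-125,0,0.4],[0,-1,-130,0,0.4],[0,-1,-130,0,0.4],[0,-1,-130,0,0.4],[0,-1,-130,0,0],[0,-1,-130,0,0],[0,-1,-130,0,0],[0,-1,-130,0,0],[0,-1,-130,0,0]]]' 50
```

```text
clock: 3.1
tool_pos: [0.5809, 0.1694, 0.1026]
orientation: [-0.091, 0.996, 0.001, 0.001]
force: [-0.5, 5.1, 2.0]
grip_width: 0.116
grasp_force: 51.2
```

```bash
python3 -m handwheel '[[[0,1,-4,0,0],[0,1,-8,0,0],[0,1,-12,0,0],[0,1,-14,0,0],[0,1,-14,0,0],[0,1,-14,0,0]]]'
```

```text
clock: 3.7
tool_pos: [0.581, 0.1696, 0.0885]
orientation: [-0.091, 0.996, 0.0, 0.001]
force: [-2.4, 1.6, 7.6]
grip_width: 0.116
grasp_force: 52.1
```

```bash
python3 -m handwheel '[[[0,0,-1,0,0],[0,0,-1,0,0],[0,0,-1,0,0]]]'
python3 - <<'E'
from h import *
f=[]
look("scene",["loose_wing"]); look("wrist",["loose_wing"],"w2.png")
for i in range(4):
    grab_frame("top"); f.append(get_state()["force"])
print(np.mean(f,0))
E
```

```text
clock: 4.0
tool_pos: [0.581, 0.1696, 0.0876]
orientation: [-0.091, 0.996, 0.0, 0.001]
force: [-3.8, 2.9, 8.3]
grip_width: 0.111
grasp_force: 52.1
scene loose_wing 0.8 [212. 403.] med [0.5955 0.1683 0.0862] zmax 0.1073 toprect [595.  171.6] [14.8  8.9] 9.2 39
wrist loose_wing 0.63 [254. 322.] med [0.5722 0.1681 0.1072] zmax 0.1089 toprect [580.3 169.2] [39.9 10.9] 9.8 1930
[-3.23877322  2.15826336  8.50074   ]
```

View pics/w2.png

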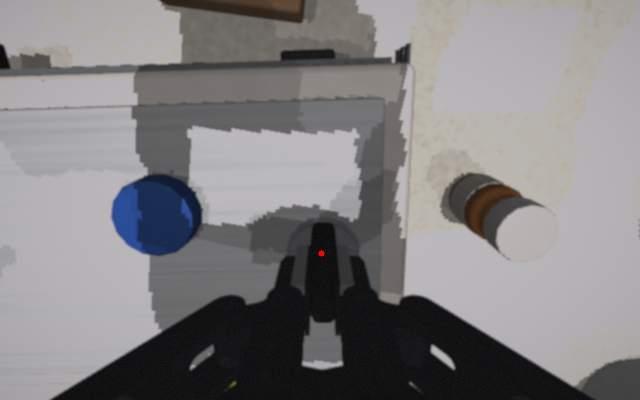

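Wing pressed about 15 mm with a firm grip and no slip (wing at px (254,322), z 0.108). Now turn clockwise while holding down.

```bash
python3 -m handwheel '[[[0,0,1,-4,0],[0,0,1,-12,0],[0,0,1,-20,0],[0,0,1,-28,0],[0,0,1,-36,0],[0,0,1,-44,0],[0,0,1,-52,0],[0,0,1,-60,0],[0,0,1,-68,0],[0,0,1,-76,0],[0,0,1,-80,0],[0,0,1,-80,0]]]'
python3 -m handwheel '[[[0,0,0,0,0],[0,0,0,0,0],[0,0,0,0,0]]]'
```

```text
clock: 5.6
tool_pos: [0.5808, 0.17, 0.0886]
orientation: [0.571, 0.821, 0.001, 0.0]
force: [-2.3, 5.8, 9.2]
grip_width: 0.111
grasp_force: 52.1
clock: 5.9
tool_pos: [0.5808, 0.17, 0.0886]
orientation: [0.57, 0.822, 0.001, 0.0]
force: [-2.6, 3.7, 8.9]
grip_width: 0.111
grasp_force: 52.1
```

```bash
python3 - <<'E'
from h import *
look("wrist",["loose_wing"]); s=get_state(); print(s["orientation"],s["force"],s["ft_torque"])
E
```

```text
wrist loose_wing 0.96 [252. 320.] med [0.5784 0.1775 0.108 ] zmax 0.1098 toprect [580.4 169.8] [10.5 40. ] 19.9 1969
[5.70041124e-01 8.21615318e-01 1.14181918e-03 2.85987258e-04] [-3.43021119  4.72471489  9.80429752] [ 0.73537094  0.68418495 -0.06220542]
```

Turned 80° with the wing. Now let up, open and retreat.

```bash
python3 -m handwheel '[[[0,0,2,0,0],[0,0,4,0,0],[0,0,6,0,0],[0,0,6,0,0],[0,0,6,0,0.45],[0,0,6,0,0.45],[0,0,6,0,0.45],[0,0,6,0,0.45],[0,0,30,0,0.45],[0,0,70,0,0.45],[0,0,110,0,0.45],[0,0,130,0,0.45]]]'
python3 -m handwheel '[[[0,0,0,0,0.45],[0,0,0,0,0.45],[0,0,0,0,0.45]]]'
python3 - <<'E'
from h import *
look("wrist",["loose_wing","fast_wing"],"w3.png"); look("scene",["loose_wing","fast_wing"])
E
```

```text
clock: 7.2
tool_pos: [0.5818, 0.1691, 0.2211]
orientation: [0.57, 0.822, 0.002, 0.002]
force: [0.0, -0.6, 0.4]
grip_width: 0.447
grasp_force: 0.0
clock: 7.5
tool_pos: [0.5797, 0.1689, 0.2154]
orientation: [0.57, 0.822, -0.001, -0.001]
force: [-0.2, -0.4, 0.0]
grip_width: 0.448
grasp_force: 0.0
wrist loose_wing 0.65 [191. 323.] med [0.5794 0.1712 0.0935] zmax 0.1184 toprect [580.3 169.8] [10.6 39.7] 21.0 682
wrist fast_wing 0.67 [189. 324.] med [0.5792 0.171  0.093 ] zmax 0.1184 toprect [580.3 169.9] [10.6 39.6] 21.0 675
wrist fast_wing 0.57 [360. 301.] med [ 0.617  -0.0008  0.0918] zmax 0.1026 toprect [592.   87.9] [ 10.8 181.7] 15.7 53
scene loose_wing 0.68 [204. 400.] med [0.587  0.1693 0.1027] zmax 0.1173 toprect [582.2 168.8] [11.2 37.7] 20.6 122
scene fast_wing 0.63 [235. 290.] med [ 0.6265 -0.0145  0.1033] zmax 0.1175 toprect [622.8 -15.5] [ 9.  38.2] 13.9 136
```

View pics/w3.png

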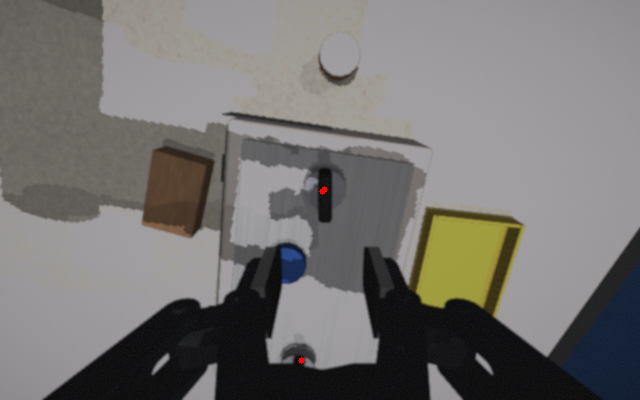

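The wing at px (191,323) now lies along the box, 80° from where it started. Its top is at z≈0.1173 in the scene view, level with the locked stud, so it has seated. The robot is clear of everything.

```bash
python3 -c "
from rig import *
print(job_done())"
```

```text
the job is handed in; nothing more can be done
None
```

The undone stud was pushed in, turned about 80° clockwise and let go; it now sits level with the other stud, which I did not touch, so it looks locked, and the job is handed in at about 7.7 s.

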